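Fit the missing tool peg in a peg rack by feel

TASK

The peg rack on the modelling bench has lost its middle peg. Take the loose wooden peg from its rest, feel for the blind hole on the robot's side of the rack by sliding the peg's tip gently over the panel, and push the peg fully home until its collar sits against the panel. Do not press hard on the rack, leave the other things where they are, and let go of the peg.

Things in the scene. Friction and masses are not known exactly. Their poses are not given: they have to be found in the camera images.
- peg: Loose wooden peg, about 50 g, lying level on its rest, axis 39 mm above the table. Origin: centre of the collar's front face, on the axis; x along the peg to its tip. Ahead: round shank 12 mm thick, 30 mm long, tip edge bevelled 1.2 mm. Behind: round collar 22 mm wide, 6 mm long; square grip 18 x 18 x 80 mm, flats up and sideways; end disc 22 mm wide, 6 mm long. Starts within 0.35 rad of pointing to +x
- peg_tip (a point): Centre of the peg's tip, 30 mm ahead of the collar's front face; same axes as the peg
- peg_grip (a point): Middle of the peg's square grip, on the axis, 46 mm behind the collar's front face; same axes as the peg. The solid wood bears a firm grip; held lightly, the peg pivots between the fingers when its tip is dragged
- rest: Dark wooden rest fixed to the table, base 140 x 60 x 12 mm with two notched cross supports, 8 mm thick and 50 mm wide, that rise to 36 mm at 35 mm either side of its middle. The peg's grip lies in the notches (6 mm deep) with 62 mm free between the supports for the fingers. Origin: centre of the underside, x along the peg
- rack: Fixed wooden peg rack across the bench, 320 mm wide, 135 mm high. Origin on the table under the middle of the panel face; x into the panel (away from the robot), z up. Its upright flat panel faces the robot, framed by 34 mm end posts, a cap (z 121-135 mm) and a lower rail (top z 79 mm), all 4 mm proud. A fixed peg 22 mm thick sticks out 44 mm at y +-143, z 100 mm
- rack_mark (a point): Point on the panel face at the middle of the rack, 100 mm above the table; axes of the rack. The one blind hole (13.5 mm wide, 34 mm deep, square to the panel, sharp edged) was drilled by hand: its centre lies within 6 mm sideways and 5 mm up or down of this point, differently each time, out of the cameras' sight. The panel is rigid
- beaker: Clay beaker, 72 mm in diameter, 85 mm high, a bystander; origin under its centre. It stands on the opposite side of the bench from the rest
- dome: Domed clay form with a crater, 164 mm in diameter, 57 mm high, a bystander; origin under its centre
- sponge_block: Plaster block 75 x 50 x 30 mm, a bystander; origin under its centre
Things that resemble listed ones, but are neither listed nor needed, are in the scene too. What is shaped like the peg but black is not meant. Several things look just like the rest: the one meant starts farthest to the robot's left.

How it is judged:
By the outcome, as a careful person would: the job done as asked, in the order asked, and still so for the second after the job is handed in, with the robot touching nothing.
It also fails if it takes over 72 s, if anything falls off the work surface, if the arm or the gripper's body presses on something with over 40 N, if the wrist force passes 120 N, or if a joint passes its speed limit or range.

ROBOT

A 7-joint arm with a two-finger parallel gripper is mounted at the origin on the work surface. World frame = base frame: x ahead of the robot, y to its left, z up, the work surface at z = 0. Lengths are in m, angles in rad, forces in N, time in s.
With the tool pointing down it reaches from about 0.35 to 0.9 m from the base axis. Payload 8.1 kg.
Tool frame: the origin (TCP) lies midway between the tips of the shut fingers; the grasp point (between the pads) lies 19 mm behind it; z points along the fingers, y is the line along which they close (so a half turn about z gives the same grasp; the last joint's range is limited). The gripper opens to 92 mm and grips with 3 to 60 N. Pads are 19 mm wide; open, the fingers measure 130 mm over their backs; the gripper's body (75 mm by 190 mm) begins 47 mm behind the grasp point.
Start: joints at [-1.377, 0.434, 0.025, 1.573, -0.012, 1.134, -0.075], TCP at [0.183, 0.598, 0.227] pointing down, gripper open.
Joint ranges: [-2.62, 2.62], [-0.44, 2.09], [-1.27, 1.32], [0.08, 2.57], [-1.32, 4.46], [0.12, 2], [-2.74, 2.74]. Speed limits (rad/s): [2.22, 2.22, 3.01, 3.01, 3.14, 3.14, 3.14].

INTERFACE

Orientations are given as a rotation vector (axis times angle).
In Python, from cell import arm gives the robot as it stands.
- The arm moves only by the tool send_rows, never from a script. Its argument "increments" is a list of rows, each a list of 3 entries, a list of its own where there are three numbers: the finger opening in cm, from 0 to 9.18, then the shift along the tool's x, y, z in cm, then the turn, a rotation vector about the tool's x, y, z in rad. A call has 1 to 5 rows; each row shifts and turns the commanded pose from where the row before left it, along the tool's axes as they then stand; what a row does not reach is not made up. A row lasts 1/10 s, in which the tool goes at most 50 mm and 8.59 degrees, less where a joint would pass 70% of its speed; a pose out of reach is approached as far as the arm can. A call is refused whole if a number of a shift passes 5 or a number of a turn 0.15, either way. A call with a gripper value outside its range is refused whole. The fingers move at their own pace and stop on an object; "force" is the grip in N (left out, the last holds). Time passes only in rows, so rows that do not move let the fingers close. It gives the time, the measured TCP pose, the force, the opening and the grip force at its end, in the units of the state.
- arm.observe(): the state, without advancing time (a new reading comes with each control period).
- arm.get_image(name): name is "scene" or "top" or "wrist"; returns the picture (400x640x3 uint8, red, green, blue); there is no depth.
- arm.camera_params(name): a dict with "camera_matrix" (3x3 intrinsics, pixels), "R" (3x3) and "t" (3): a world point X has camera coordinates R X + t. Camera axes: x right, y down, z forward; pixel columns grow to the right and rows downward; lengths in m; the calibration is good to about 2 mm. A picture is of the moment at which its call begins: read the wrist's pose just before it. camera_params takes no time and is no camera call; for the wrist camera it gives the pose at the moment of the call.
- arm.sign_off(): hands the job in; it is judged then, once.
The state is a dict: "clock": time; "joints": joint angles; "dq": joint speeds; "joint_efforts": joint torques, N m; "position": TCP position; "ee_rot": TCP orientation; "force": force on the tool from outside, world axes, zero at the start; "ft_torque": the same for the moment, N m; "width": opening from 0.0 (shut) to 1.0 (fully open); "gripper_force": force on a finger pad.
Only numpy, scipy, OpenCV 4.12 (cv2) and the standard library are available. Lean on these libraries where they do the work, as an engineer would, in place of code of your own. Each camera call takes 0.05 s, during which the arm holds its last target. There are 200 camera calls.

## Working session

There is one attempt and no reset: what is moved stays moved. The work goes in short steps, Python scripts to look and compute and a tool call to move; the robot and the scene stay as the last step left them, time stands still between calls to the robot, and variables do not carry over. Pictures are saved under pics/ and viewed, at most 10 in all, crops included, and the job is handed in when it is done.

Besides the shell and the picture viewer there is one more tool, called after "Request:" as name([rows], argument=value, ...), one row to a line, values as JSON. send_rows: Moves the arm, as the interface text tells. Its arguments: {"type":"object","properties":{"increments":{"type":"array"},"force":{"type":"number"}},"required":["increments"]}

```bash
mkdir -p pics; ls; cat > h.py <<'E'
import numpy as np, cv2
from cell import arm
from scipy.spatial.transform import Rotation as Ro
def ray(cp,uv):
    K,R,t=(np.array(cp[k]) for k in("camera_matrix","R","t"))
    d=R.T@np.linalg.inv(K)@np.array([uv[0],uv[1],1.]); return -R.T@t,d
def onz(cp,uv,z):
    c,d=ray(cp,uv); return c+d*(z-c[2])/d[2]
def proj(cp,X):
    K,R,t=(np.array(cp[k]) for k in("camera_matrix","R","t"))
    p=K@(R@np.array(X)+t); return p[:2]/p[2]
def snap(n,f):
    im=arm.get_image(n)[:,:,::-1].copy(); cv2.imwrite(f"pics/{f}.png",im); return im
E
python3 - <<'E'
from h import *
o=arm.observe();print(o)
for n in("top","scene"):
    snap(n,n+"0"); cp=arm.camera_params(n);print(n,ray(cp,(320,200)),cp["camera_matrix"][0])
E
```

```text
pics
{'clock': 0.0, 'joints': array([-1.37660369,  0.4351586 ,  0.02502303,  1.57411405, -0.01159249,
        1.13398875, -0.0751106 ]), 'dq': array([-0.00065434, -0.00041485,  0.00046929,  0.00147788,  0.00012528,
        0.00023753, -0.00259795]), 'joint_efforts': array([ 1.17496766e-03, -6.67851162e+01,  9.85190570e-01, -3.14457786e+01,
       -6.06796495e-02,  4.28510341e-02,  1.59256829e-04]), 'position': array([0.18271935, 0.59715708, 0.225979  ]), 'ee_rot': array([-4.64673286e-01, -3.10697549e+00,  2.39171986e-03]), 'force': array([-0.27781607,  0.99191367, -0.71710328]), 'ft_torque': array([0.01572874, 0.03344671, 0.0843814 ]), 'gripper_force': 0.0, 'width': 0.9992314267989483}
top (array([0.37650061, 0.03351735, 1.04683894]), array([ 0.20124645, -0.02671995, -0.97919898])) [427.26757511   0.         317.94627778]
scene (array([1.41663346, 0.34068352, 0.76609252]), array([-0.76854028, -0.27849351, -0.57607738])) [468.27508738   0.         322.88959603]
```

View pics/top0.png

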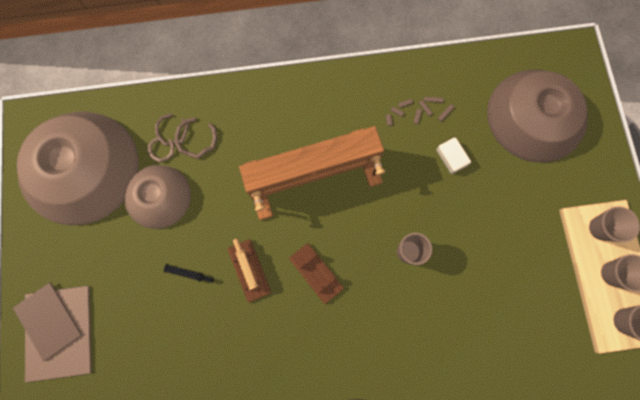

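View pics/scene0.png

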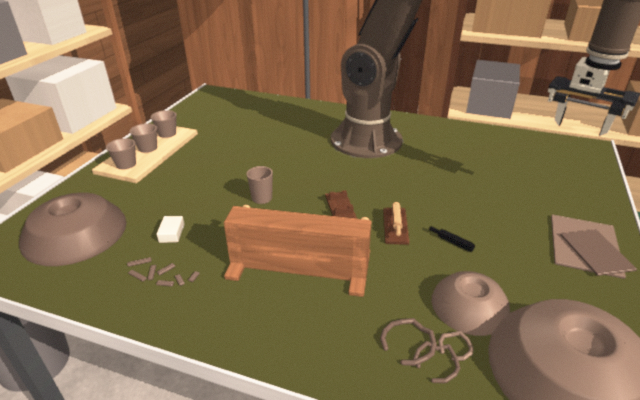

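Top view: peg on its rest at about (245,265), tip toward (237,240); rack from (240,170) to (383,150), with fixed pegs at (257,201) and (378,166). The rest to use is the one with the peg, farthest left; the black lookalike is at (190,273) and the beaker at (415,249).

```bash
python3 - <<'E'
from h import *
im=cv2.imread("pics/top0.png"); cp=arm.camera_params("top")
hsv=cv2.cvtColor(im,cv2.COLOR_BGR2HSV)
c=im[120:310,210:420]; cv2.imwrite("pics/c.png",cv2.resize(c,None,fx=3.5,fy=3,interpolation=cv2.INTER_CUBIC)[:600])
for y,x in((265,245),(255,243),(245,238),(165,300),(203,257),(270,255)): print((x,y),hsv[y,x])
m=((hsv[...,0]<25)&(hsv[...,2]>165)&(hsv[...,1]>60)).astype(np.uint8)
r=np.zeros_like(m); r[230:300,225:265]=m[230:300,225:265]
ys,xs=np.nonzero(r); P=np.array([onz(cp,(x,y),.039)for x,y in zip(xs,ys)])[:,:2]
mu=P.mean(0); u=np.linalg.svd(P-mu)[2][0]; u*=np.sign(u[0]); s=(P-mu)@u
print(len(xs),"peg",mu,u,np.degrees(np.arctan2(u[1],u[0])),s.min(),s.max())
h=hsv[...,:]; w=((h[...,0]<14)&(h[...,1]>110)&(h[...,2]>110)).astype(np.uint8)
q=np.zeros_like(w); q[120:225,230:395]=w[120:225,230:395]
cs=max(cv2.findContours(q,0,2)[0],key=cv2.contourArea)
print(cv2.approxPolyDP(cs,3,True)[:,0].tolist())
E
```

```text
(245, 265) [ 17 125 234]
(243, 255) [ 16 127 233]
(238, 245) [ 15 134 202]
(300, 165) [ 12 160 187]
(257, 203) [ 17 126 236]
(255, 270) [ 12 162  96]
403 peg [0.45250917 0.20275896] [0.96552966 0.26029307] 15.087452541098637 -0.05590776486874165 0.06772538960959082
[[375, 128], [246, 163], [240, 167], [246, 190], [251, 193], [311, 173], [309, 177], [265, 190], [267, 193], [361, 165], [364, 160], [315, 172], [381, 152]]
```

View pics/c.png

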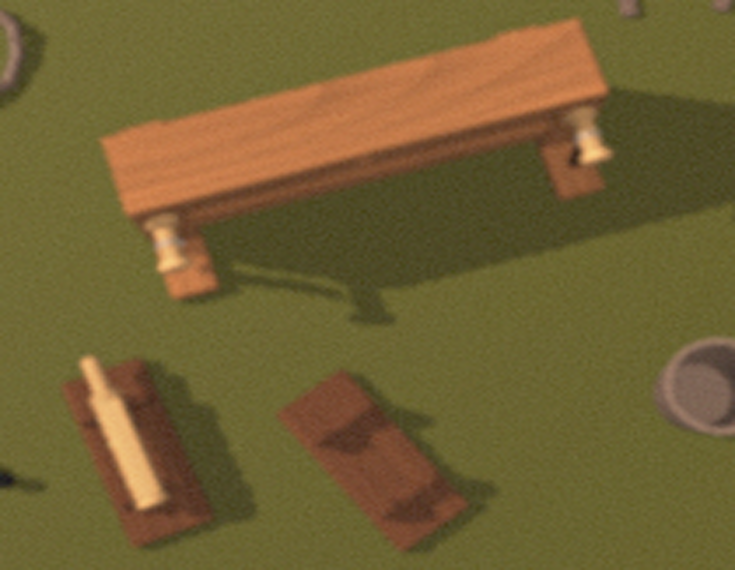

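The crop confirms the peg on the left rest, with its tip at crop (90,360). The rack's front cap edge runs from crop (128,215) to (607,93).

```bash
cat >> h.py <<'E'
def plan(pos,yaw_x):
    """tool down, tool y perpendicular to the direction yaw_x; prints turn about tool z then shift in the turned frame (cm)"""
    o=arm.observe(); R=Ro.from_rotvec(o["ee_rot"]).as_matrix()
    best=None
    for k in(0,np.pi):
        a=yaw_x+k; x=np.array([np.cos(a),np.sin(a),0]); z=np.array([0,0,-1.]); T=np.c_[x,np.cross(z,x),z]
        rv=Ro.from_matrix(R.T@T).as_rotvec()
        print("turn",rv.round(3),"shift cm",(T.T@(np.array(pos)-o["position"])*100).round(2))
    print("clock",o["clock"],"pos",o["position"].round(4),"q",o["joints"].round(2),"F",o["force"].round(1))
E
python3 - <<'E'
from h import *
cp=arm.camera_params("top")
A=[onz(cp,(210+x/3.5,120+y/3),.135) for x,y in((128,215),(607,93),(102,140),(578,20))]
for a in A: print(a.round(4))
e=(A[1]-A[0])[:2]; print("len",np.linalg.norm(e),"depth",np.linalg.norm(A[2]-A[0]))
n=np.array([-e[1],e[0]])/np.linalg.norm(e); print("normal",n,np.arctan2(n[1],n[0]))
print("mark",(A[0]+A[1])[:2]/2+.004*n)
plan([.4443,.2005,.15],.2633)
R=Ro.from_rotvec(arm.observe()["ee_rot"]).as_matrix();print(R.round(2))
cw=arm.camera_params("wrist"); print((R.T@(ray(cw,(320,200))[0]-arm.observe()["position"])).round(3),(R.T@ray(cw,(320,200))[1]).round(2),cw["camera_matrix"][0])
E
```

```text
[0.6042 0.1654 0.135 ]
[ 0.6552 -0.1466  0.135 ]
[0.663 0.176 0.135]
[ 0.7144 -0.1375  0.135 ]
len 0.31617482616215975 depth 0.059742219362256835
normal [0.98689901 0.16133925] 0.1620475300711772
mark [0.63366895 0.01007045]
turn [-0.000e+00  2.000e-03  2.581e+00] shift cm [14.93 45.11  7.6 ]
turn [-0.001 -0.    -0.56 ] shift cm [-14.93 -45.11   7.6 ]
clock 0.1 pos [0.1827 0.5972 0.226 ] q [-1.38  0.44  0.02  1.57 -0.01  1.13 -0.08] F [-0.5 -0.6 -0.1]
[[-0.96  0.29 -0.  ]
 [ 0.29  0.96 -0.  ]
 [-0.   -0.   -1.  ]]
[ 0.07  -0.001 -0.159] [-0.27 -0.01  0.96] [282.0869771   0.        322.8444563]
```

Request:
send_rows([
  [9,[0,0,0],[0,0,-0.14]],
  [9,[0,0,0],[0,0,-0.14]],
  [9,[0,0,0],[0,0,-0.14]],
  [9,[0,0,0],[0,0,-0.14]],
])

```text
clock: 0.5
position: [0.1827, 0.5974, 0.2263]
ee_rot: [0.421, -3.113, 0.001]
force: [-0.3, -0.2, 0.4]
width: 0.981
gripper_force: 0.0
```

Request:
send_rows([
  [9,[-1.3,-4.1,0.7],[0,0,0]],
  [9,[-1.3,-4.1,0.7],[0,0,0]],
  [9,[-1.3,-4.1,0.7],[0,0,0]],
  [9,[-1.4,-4.1,0.7],[0,0,0]],
  [9,[-1.4,-4.1,0.7],[0,0,0]],
])

```text
clock: 1.0
position: [0.3014, 0.4154, 0.1913]
ee_rot: [0.412, -3.114, 0.001]
force: [0.0, 0.3, -0.0]
width: 0.979
gripper_force: 0.0
```

Request:
send_rows([
  [9,[-1.4,-4.1,0.7],[0,0,0]],
  [9,[-1.4,-4.1,0.7],[0,0,0]],
  [9,[-1.4,-4.1,0.7],[0,0,0]],
  [9,[-1.4,-4.1,0.7],[0,0,0]],
  [9,[-1.3,-4.1,0.7],[0,0,0]],
])

```text
clock: 1.5
position: [0.4214, 0.2355, 0.1564]
ee_rot: [-0.412, 3.114, -0.0]
force: [0.2, 1.0, 0.3]
width: 0.983
gripper_force: 0.0
```

Request:
send_rows([
  [9,[-1.3,-4.1,0.6],[0,0,0]],
  [9,[0,0,0],[0,0,0]],
  [9,[0,0,0],[0,0,0]],
])

```text
clock: 1.8
position: [0.4442, 0.1999, 0.1504]
ee_rot: [0.408, -3.114, 0.001]
force: [-0.7, 0.9, -0.6]
width: 0.98
gripper_force: 0.0
```

```bash
python3 - <<'E'
from h import *
cp=arm.camera_params("wrist"); im=snap("wrist","w1")
hsv=cv2.cvtColor(im,cv2.COLOR_BGR2HSV)
m=((hsv[...,0]<25)&(hsv[...,0]>10)&(hsv[...,2]>165)&(hsv[...,1]>60)).astype(np.uint8)
for c in cv2.findContours(m,0,2)[0]:
    if cv2.contourArea(c)>150: print(cv2.boundingRect(c),cv2.contourArea(c))
print("grip px",proj(cp,[.4443,.2005,.039]))
plan([.4443,.2005,.15],.2633)
E
```

```text
(426, 371, 18, 19) 215.0
(306, 303, 287, 10) 1757.5
(233, 282, 34, 31) 698.5
(464, 245, 27, 49) 519.5
(155, 245, 18, 49) 202.5
(295, 123, 56, 133) 4682.5
(139, 81, 92, 115) 4593.5
grip px [324.22546638 195.15288822]
turn [-1.000e-03 -0.000e+00  3.141e+00] shift cm [0.05 0.09 0.06]
turn [ 0.    -0.001 -0.001] shift cm [-0.05 -0.09  0.06]
clock 1.85 pos [0.4436 0.2012 0.1506] q [-0.57  0.3   0.05  2.   -0.02  0.84  1.32] F [-0.2  0.2  0.7]
```

View pics/w1.png

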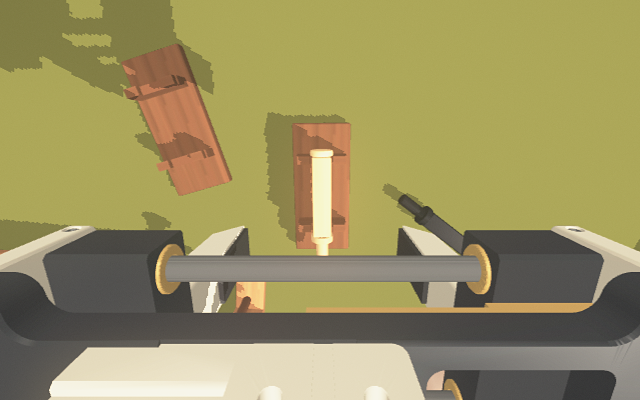

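Wrist view: peg upright in the picture, end disc at (321,153) and collar at (322,239). The fingers straddle it.

```bash
python3 - <<'E'
from h import *
cp=arm.camera_params("wrist"); im=cv2.imread("pics/w1.png")
hsv=cv2.cvtColor(im,cv2.COLOR_BGR2HSV)
print(hsv[200,322],hsv[200,340])
m=(hsv[...,0]>14)&(hsv[...,2]>200)&(hsv[...,0]<25)
rows=[]
for y in range(146,254,6):
    xs=np.nonzero(m[y,300:345])[0]+300
    if len(xs): print(y,xs.min(),xs.max(),end="; "); rows.append((y,(xs.min()+xs.max()+1)/2))
print()
a=[r for r in rows if 160<r[0]<232]; f=np.polyfit([r[0] for r in a],[r[1] for r in a],1)
P=[onz(cp,(np.polyval(f,y),y),.048)[:2] for y in(160,235)]
d=P[1]-P[0]; print("axis",P,np.arctan2(d[1],d[0]))
ys=np.nonzero(m[140:256,320:324].any(1))[0]+140; print(ys.min(),ys.max())
for y in(149,235,243): print(y,onz(cp,(np.polyval(f,y),y),.050)[:2])
E
```

```text
[ 29  43 247] [ 11 138 199]
152 310 313; 158 312 312; 164 312 331; 170 312 331; 176 312 331; 182 312 331; 188 312 331; 194 312 331; 200 312 331; 206 331 331; 212 331 331; 218 313 313; 224 313 331; 230 313 331; 236 311 332; 242 314 316; 248 316 328; 
axis [array([0.40949781, 0.19074781]), array([0.48146172, 0.21133484])] 0.2786326044684794
149 255
149 [0.399601   0.18792364]
235 [0.48065604 0.21111142]
243 [0.48891455 0.21347397]
```

Request:
send_rows([
  [6,[0,0,3.5],[0,0,0]],
  [5,[0,0,4],[0,0,0]],
  [4,[0,0,3.5],[0,0,0]],
  [4,[0,0,1.5],[0,0,0]],
  [4,[0,0,0.5],[0,0,0]],
], force=45)

```text
clock: 2.35
position: [0.4421, 0.2021, 0.0191]
ee_rot: [0.416, -3.111, 0.001]
force: [0.4, 0.1, 0.7]
width: 0.595
gripper_force: 0.0
```

Request:
send_rows([
  [3,[0,0,0],[0,0,0]],
  [2,[0,0,0],[0,0,0]],
  [0,[0,0,0],[0,0,0]],
  [0,[0,0,0],[0,0,0]],
  [0,[0,0,0],[0,0,0]],
])

```text
clock: 2.85
position: [0.4445, 0.201, 0.0215]
ee_rot: [-0.412, 3.113, 0.001]
force: [0.2, -0.6, 6.4]
width: 0.198
gripper_force: 45.0
```

Request:
send_rows([
  [0,[0,0,-1],[0,0,0]],
  [0,[0,0,-3],[0,0,0]],
  [0,[0,0,-3],[0,0,0]],
  [0,[0,0,-1],[0,0,0]],
  [0,[0,0,0],[0,0,0]],
])

```text
clock: 3.35
position: [0.4449, 0.2015, 0.1024]
ee_rot: [-0.412, 3.111, 0.002]
force: [-0.2, 0.5, -1.6]
width: 0.192
gripper_force: 45.0
```

```bash
python3 - <<'E'
from h import *
snap("wrist","w2")
plan([.5291,-.007,.081],.162)
E
```

```text
turn [-2.000e-03  1.000e-03 -3.041e+00] shift cm [ 5.02 21.91  2.01]
turn [0.001 0.001 0.101] shift cm [ -5.02 -21.91   2.01]
clock 3.4 pos [0.4442 0.2011 0.1011] q [-0.57  0.37  0.05  2.05 -0.03  0.72  1.33] F [-0.8 -0.2  0. ]
```

View pics/w2.png

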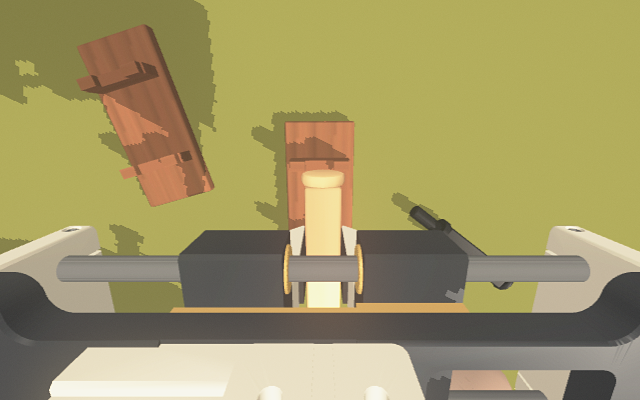

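The peg is held square between the pads, clear of the rest: its end disc is at (322,178).

Request:
send_rows([
  [0,[-0.5,-2,0.1],[0,0,0.1]],
  [0,[-1,-4,0.4],[0,0,0]],
  [0,[-1,-4,0.4],[0,0,0]],
  [0,[-1,-4,0.4],[0,0,0]],
  [0,[-1,-4,0.4],[0,0,0]],
])

```text
clock: 3.9
position: [0.5189, 0.03, 0.0821]
ee_rot: [0.256, -3.129, 0.0]
force: [1.2, -0.2, -0.4]
width: 0.193
gripper_force: 45.0
```

Request:
send_rows([
  [0,[-0.5,-2,0.1],[0,0,0]],
  [0,[-0.3,-1.7,0],[0,0,0]],
  [0,[0,0,0],[0,0,0]],
  [0,[0,0,0],[0,0,0]],
])

```text
clock: 4.3
position: [0.5324, -0.0033, 0.0816]
ee_rot: [0.255, -3.129, -0.001]
force: [0.2, 1.2, 0.2]
width: 0.194
gripper_force: 45.0
```

```bash
python3 - <<'E'
from h import *
im=snap("top","t2")
ps=[];
for i in range(10): 
    o=arm.observe(); ps.append(o["position"])
print(np.std(ps,0),np.mean(ps,0))
plan([.5291,-.007,.081],.162)
c=im[120:270,230:400]; cv2.imwrite("pics/t2c.png",cv2.resize(c,None,fx=4,fy=4,interpolation=cv2.INTER_CUBIC)); 
E
```

```text
[1.11022302e-16 4.33680869e-19 0.00000000e+00] [ 0.53243543 -0.00259349  0.08181836]
turn [ 3.00e-03  1.00e-03 -3.14e+00] shift cm [-0.4   0.38  0.08]
turn [ 0.001 -0.002  0.002] shift cm [ 0.4  -0.38  0.08]
clock 4.35 pos [ 0.5324 -0.0026  0.0818] q [-0.17  0.46  0.1   1.96 -0.07  0.72  1.71] F [ 0.   0.7 -0.8]
```

View pics/t2c.png

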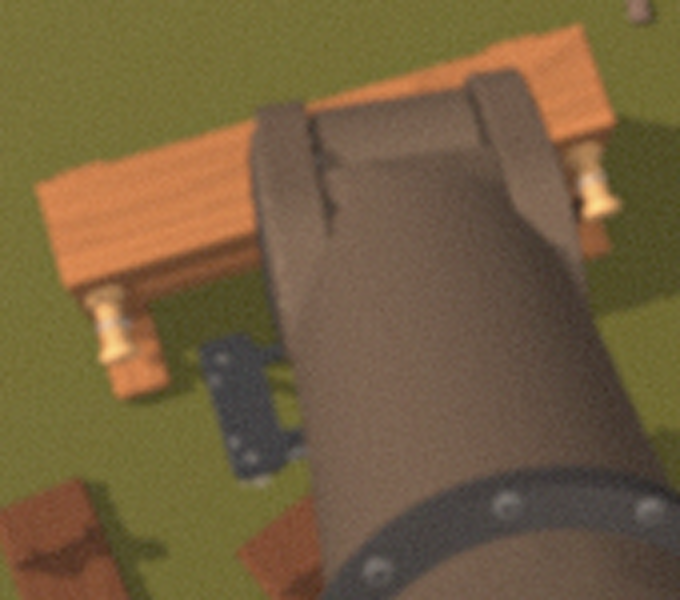

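The arm hides the peg from above, with nothing amiss; I'll line up sideways and come forward to feel for the panel.

Request:
send_rows([
  [0,[-0.5,-0.4,0.1],[0,0,0]],
  [0,[-0.8,0,0],[0,0,0]],
  [0,[-0.5,0,0],[0,0,0]],
  [0,[0,0,0],[0,0,0]],
])

```text
clock: 4.75
position: [0.5529, -0.004, 0.0818]
ee_rot: [-0.257, 3.13, 0.0]
force: [0.1, 0.2, 0.3]
width: 0.193
gripper_force: 45.0
```

Request:
send_rows([
  [0,[-0.1,0,0],[0,0,0]],
  [0,[-0.1,0,0],[0,0,0]],
  [0,[0,0,0],[0,0,0]],
])

```text
clock: 5.05
position: [0.5538, -0.0043, 0.0818]
ee_rot: [-0.256, 3.131, 0.0]
force: [-0.3, -0.5, -0.3]
width: 0.193
gripper_force: 45.0
```

Request:
send_rows([
  [0,[-0.1,0,0],[0,0,0]],
  [0,[-0.1,0,0],[0,0,0]],
  [0,[0,0,0],[0,0,0]],
])

```text
clock: 5.35
position: [0.5559, -0.004, 0.0818]
ee_rot: [-0.256, 3.131, 0.0]
force: [-0.4, 0.2, -1.1]
width: 0.192
gripper_force: 45.0
```

Request:
send_rows([
  [0,[-0.1,0,0],[0,0,0]],
  [0,[-0.05,0,0],[0,0,0]],
  [0,[0,0,0],[0,0,0]],
])

```text
clock: 5.65
position: [0.5573, -0.0038, 0.0817]
ee_rot: [-0.256, 3.131, 0.0]
force: [-0.1, 1.2, -0.5]
width: 0.195
gripper_force: 45.0
```

Request:
send_rows([
  [0,[-0.05,0,0],[0,0,0]],
  [0,[-0.05,0,0],[0,0,0]],
  [0,[0,0,0],[0,0,0]],
])

```text
clock: 5.95
position: [0.5583, -0.0036, 0.0817]
ee_rot: [-0.256, 3.131, 0.0]
force: [-0.6, -0.3, 0.6]
width: 0.192
gripper_force: 45.0
```

Request:
send_rows([
  [0,[-0.05,0,0],[0,0,0]],
  [0,[0,0,0],[0,0,0]],
])

```text
clock: 6.15
position: [0.5587, -0.0035, 0.0817]
ee_rot: [-0.256, 3.131, 0.0]
force: [-0.1, -0.6, -1.3]
width: 0.196
gripper_force: 45.0
```

Request:
send_rows([
  [0,[-0.05,0,0],[0,0,0]],
  [0,[0,0,0],[0,0,0]],
])

```text
clock: 6.35
position: [0.5593, -0.0034, 0.0817]
ee_rot: [-0.256, 3.131, 0.0]
force: [-0.2, 0.7, -0.6]
width: 0.188
gripper_force: 45.0
```

Request:
send_rows([
  [0,[-0.05,0,0],[0,0,0]],
  [0,[0,0,0],[0,0,0]],
])

```text
clock: 6.55
position: [0.5598, -0.0034, 0.0817]
ee_rot: [-0.256, 3.131, -0.0]
force: [0.0, 0.2, 0.3]
width: 0.188
gripper_force: 45.0
```

Request:
send_rows([
  [0,[-0.05,0,0],[0,0,0]],
  [0,[0,0,0],[0,0,0]],
])

```text
clock: 6.75
position: [0.5602, -0.0033, 0.0817]
ee_rot: [-0.256, 3.131, 0.0]
force: [-0.1, 0.5, 0.0]
width: 0.191
gripper_force: 45.0
```

Request:
send_rows([
  [0,[-0.05,0,0],[0,0,0]],
  [0,[0,0,0],[0,0,0]],
])

```text
clock: 6.95
position: [0.5607, -0.0032, 0.0817]
ee_rot: [-0.256, 3.131, 0.0]
force: [0.1, 0.5, -0.8]
width: 0.194
gripper_force: 45.0
```

Request:
send_rows([
  [0,[-0.05,0,0],[0,0,0]],
  [0,[0,0,0],[0,0,0]],
])

```text
clock: 7.15
position: [0.5612, -0.0031, 0.0817]
ee_rot: [-0.256, 3.131, 0.0]
force: [0.3, -0.3, -1.4]
width: 0.193
gripper_force: 45.0
```

Request:
send_rows([
  [0,[-0.05,0,0],[0,0,0]],
  [0,[0,0,0],[0,0,0]],
])

```text
clock: 7.35
position: [0.5617, -0.003, 0.0817]
ee_rot: [-0.256, 3.131, 0.0]
force: [-0.4, 0.6, -0.3]
width: 0.195
gripper_force: 45.0
```

Request:
send_rows([
  [0,[-0.05,0,0],[0,0,0]],
  [0,[0,0,0],[0,0,0]],
])

```text
clock: 7.55
position: [0.5621, -0.003, 0.0817]
ee_rot: [0.256, -3.131, -0.0]
force: [-0.3, 0.2, -0.8]
width: 0.192
gripper_force: 45.0
```

Request:
send_rows([
  [0,[-0.05,0,0],[0,0,0]],
  [0,[0,0,0],[0,0,0]],
])

```text
clock: 7.75
position: [0.5621, -0.003, 0.0816]
ee_rot: [0.256, -3.13, -0.0]
force: [-2.7, -0.0, -0.4]
width: 0.193
gripper_force: 45.0
```

Request:
send_rows([
  [0,[-0.05,0,0],[0,0,0]],
  [0,[0,0,0],[0,0,0]],
])

```text
clock: 7.95
position: [0.5622, -0.0029, 0.0815]
ee_rot: [0.256, -3.129, -0.0]
force: [-5.8, -0.2, 1.9]
width: 0.193
gripper_force: 45.0
```

Request:
send_rows([
  [0,[-0.05,0,0],[0,0,0]],
  [0,[0,0,0],[0,0,0]],
])

```text
clock: 8.15
position: [0.5622, -0.003, 0.0814]
ee_rot: [0.255, -3.128, -0.0]
force: [-6.5, -0.8, 2.8]
width: 0.191
gripper_force: 45.0
```

Request:
send_rows([
  [0,[-0.05,0,0],[0,0,0]],
  [0,[0,0,0],[0,0,0]],
])

```text
clock: 8.35
position: [0.5622, -0.003, 0.0813]
ee_rot: [0.255, -3.128, 0.0]
force: [-7.7, -1.3, 3.6]
width: 0.187
gripper_force: 45.0
```

Contact is at about 7.7 N with the panel found, so I slide sideways in 1 mm rows.

Request:
send_rows([
  [0,[0,0.1,0],[0,0,0]],
  [0,[0,0.1,0],[0,0,0]],
])

```text
clock: 8.55
position: [0.5621, -0.0021, 0.0813]
ee_rot: [0.253, -3.128, 0.002]
force: [-7.3, -6.0, 2.9]
width: 0.195
gripper_force: 45.1
```

Request:
send_rows([
  [0,[0,0.1,0],[0,0,0]],
  [0,[0,0.1,0],[0,0,0]],
])

```text
clock: 8.75
position: [0.5618, -0.0005, 0.0812]
ee_rot: [0.252, -3.128, 0.002]
force: [-5.1, -4.5, 1.0]
width: 0.194
gripper_force: 45.1
```

Request:
send_rows([
  [0,[0,0.1,0],[0,0,0]],
  [0,[0,0.1,0],[0,0,0]],
])

```text
clock: 8.95
position: [0.5615, 0.0015, 0.0811]
ee_rot: [0.252, -3.128, 0.002]
force: [-6.0, -5.3, -0.3]
width: 0.191
gripper_force: 45.1
```

Request:
send_rows([
  [0,[0,0.1,0],[0,0,0]],
  [0,[0,0.1,0],[0,0,0]],
])

```text
clock: 9.15
position: [0.5611, 0.0035, 0.0811]
ee_rot: [0.252, -3.128, 0.002]
force: [-6.1, -5.6, -0.7]
width: 0.195
gripper_force: 45.1
```

Request:
send_rows([
  [0,[0,0.1,0],[0,0,0]],
  [0,[0,0.1,0],[0,0,0]],
])

```text
clock: 9.35
position: [0.5608, 0.0054, 0.0811]
ee_rot: [0.252, -3.128, 0.002]
force: [-6.2, -4.9, 0.3]
width: 0.193
gripper_force: 45.1
```

Request:
send_rows([
  [0,[0,0,-0.1],[0,0,0]],
  [0,[0,0,-0.1],[0,0,0]],
  [0,[0,0,-0.1],[0,0,0]],
])

```text
clock: 9.65
position: [0.5605, 0.0064, 0.0838]
ee_rot: [0.254, -3.127, 0.001]
force: [-4.9, -1.2, -3.4]
width: 0.195
gripper_force: 45.0
```

Request:
send_rows([
  [0,[0,-0.1,0],[0,0,0]],
  [0,[0,-0.1,0],[0,0,0]],
])

```text
clock: 9.85
position: [0.5607, 0.0057, 0.0838]
ee_rot: [0.257, -3.127, -0.001]
force: [-6.0, 1.3, -2.1]
width: 0.192
gripper_force: 45.0
```

Request:
send_rows([
  [0,[0,-0.1,0],[0,0,0]],
  [0,[0,-0.1,0],[0,0,0]],
])

```text
clock: 10.05
position: [0.561, 0.0043, 0.0838]
ee_rot: [0.258, -3.127, -0.002]
force: [-7.5, 3.0, -1.6]
width: 0.195
gripper_force: 45.1
```

Request:
send_rows([
  [0,[0,-0.1,0],[0,0,0]],
  [0,[0,-0.1,0],[0,0,0]],
])

```text
clock: 10.25
position: [0.5615, 0.0024, 0.084]
ee_rot: [0.258, -3.127, -0.002]
force: [-5.7, 2.8, -0.6]
width: 0.192
gripper_force: 45.1
```

Request:
send_rows([
  [0,[0,-0.1,0],[0,0,0]],
  [0,[0,-0.1,0],[0,0,0]],
])

```text
clock: 10.45
position: [0.5622, 0.0003, 0.0841]
ee_rot: [0.258, -3.128, -0.002]
force: [-5.6, 2.4, -0.9]
width: 0.193
gripper_force: 45.0
```

Request:
send_rows([
  [0,[0,-0.1,0],[0,0,0]],
  [0,[0,-0.1,0],[0,0,0]],
])

```text
clock: 10.65
position: [0.5631, -0.0015, 0.0845]
ee_rot: [0.258, -3.129, -0.002]
force: [-6.4, 4.1, 1.9]
width: 0.192
gripper_force: 45.1
```

The tip has sunk about 1.1 mm at y −0.0015 and is being nudged upward, so the hole is up and to the right.

Request:
send_rows([
  [0,[0,-0.1,0],[0,0,0]],
  [0,[0,0,-0.05],[0,0,0]],
])

```text
clock: 10.85
position: [0.5631, -0.0018, 0.0849]
ee_rot: [0.259, -3.129, -0.003]
force: [-6.3, 5.0, 0.7]
width: 0.193
gripper_force: 45.1
```

Request:
send_rows([
  [0,[0,0,-0.05],[0,0,0]],
  [0,[0,0,0],[0,0,0]],
])

```text
clock: 11.05
position: [0.5631, -0.0018, 0.0853]
ee_rot: [0.259, -3.129, -0.003]
force: [-6.3, 3.8, -0.3]
width: 0.193
gripper_force: 45.1
```

Request:
send_rows([
  [0,[0,0.1,0],[0,0,0]],
  [0,[-0.05,0,0],[0,0,0]],
  [0,[0,0,0],[0,0,0]],
])

```text
clock: 11.35
position: [0.5631, -0.0014, 0.0852]
ee_rot: [0.258, -3.128, -0.002]
force: [-6.6, 3.5, 0.2]
width: 0.191
gripper_force: 45.1
```

Request:
send_rows([
  [0,[-0.05,0,0],[0,0,0]],
  [0,[-0.05,0,0],[0,0,0]],
  [0,[0,0,0],[0,0,0]],
])

```text
clock: 11.65
position: [0.5632, -0.0014, 0.085]
ee_rot: [0.258, -3.127, -0.002]
force: [-9.4, 3.1, 2.3]
width: 0.19
gripper_force: 45.1
```

Request:
send_rows([
  [0,[0,0.1,0],[0,0,0]],
  [0,[0,0,0],[0,0,0]],
])

```text
clock: 11.85
position: [0.5644, -0.0007, 0.0854]
ee_rot: [0.257, -3.129, -0.001]
force: [-2.4, 3.2, 0.8]
width: 0.195
gripper_force: 45.0
```

Request:
send_rows([
  [0,[0,0,-0.05],[0,0,0]],
  [0,[0,0,0],[0,0,0]],
])

```text
clock: 12.05
position: [0.5656, -0.0005, 0.0862]
ee_rot: [-0.258, 3.131, 0.001]
force: [-2.4, 4.1, -1.3]
width: 0.189
gripper_force: 45.1
```

Request:
send_rows([
  [0,[0,0,-0.05],[0,0,0]],
  [0,[0,0,0],[0,0,0]],
])

```text
clock: 12.25
position: [0.5656, -0.0007, 0.0866]
ee_rot: [-0.257, 3.131, 0.001]
force: [-1.5, 5.4, -3.0]
width: 0.191
gripper_force: 45.1
```

```bash
cat >> h.py <<'E'
def st():
    o=arm.observe(); n=np.array([.9869,.1613,0]); l=np.array([-.1613,.9869,0]); p=o["position"]; f=o["force"]
    print("n,l,z mm",np.round([1e3*p@n,1e3*p@l,1e3*p[2]],2),"F n,l,z",np.round([f@n,f@l,f[2]],1),"torque",o["ft_torque"].round(2),"x-axis",Ro.from_rotvec(o["ee_rot"]).as_matrix()[:,0].round(4),o["clock"])
E
python3 -c "
from h import *
st()"
```

```text
n,l,z mm [558.04 -91.88  86.63] F n,l,z [-0.6  5.5 -3. ] torque [1.13 0.48 0.4 ] x-axis [-9.866e-01 -1.632e-01 -2.000e-04] 12.25
```

The tip is in, 3.6 mm past the panel face. I ease the side load and push on.

Request:
send_rows([
  [0,[0,0.1,0.05],[0,0,0]],
  [0,[-0.1,0,0],[0,0,0]],
  [0,[-0.1,0,0],[0,0,0]],
  [0,[0,0,0],[0,0,0]],
])

```text
clock: 12.65
position: [0.5674, -0.0, 0.0863]
ee_rot: [-0.256, 3.131, 0.0]
force: [-3.1, 2.7, -1.3]
width: 0.191
gripper_force: 45.0
```

Request:
send_rows([
  [0,[-0.15,0,0],[0,0,0]],
  [0,[-0.15,0,0],[0,0,0]],
  [0,[0,0,0],[0,0,0]],
])

```text
clock: 12.95
position: [0.5704, 0.0005, 0.0862]
ee_rot: [-0.256, 3.131, 0.0]
force: [-2.3, 4.2, -1.4]
width: 0.193
gripper_force: 45.1
```

```bash
python3 -c "
from h import *
st()"
```

```text
n,l,z mm [563.02 -91.54  86.23] F n,l,z [-1.6  4.5 -1.4] torque [0.87 0.57 0.29] x-axis [-9.867e-01 -1.624e-01 -2.000e-04] 12.95
```

Request:
send_rows([
  [0,[-0.1,0.1,0.03],[0,0,0]],
  [0,[-0.2,0,0],[0,0,0]],
  [0,[-0.2,0,0],[0,0,0]],
  [0,[0,0,0],[0,0,0]],
])

```text
clock: 13.35
position: [0.5759, 0.0019, 0.0861]
ee_rot: [-0.255, 3.13, -0.0]
force: [0.4, 1.4, -0.5]
width: 0.189
gripper_force: 45.0
```

Request:
send_rows([
  [0,[-0.2,0,0],[0,0,0]],
  [0,[-0.2,0,0],[0,0,0]],
  [0,[0,0,0],[0,0,0]],
])

```text
clock: 13.65
position: [0.5795, 0.0026, 0.086]
ee_rot: [-0.255, 3.13, -0.0]
force: [-0.3, 0.2, 0.1]
width: 0.195
gripper_force: 45.0
```

```bash
python3 -c "
from h import *
st()"
```

```text
n,l,z mm [572.36 -90.87  86.01] F n,l,z [-0.2  0.2  0.1] torque [ 0.13 -0.06 -0.03] x-axis [-9.868e-01 -1.621e-01 -7.000e-04] 13.65
```

18 mm in with hardly any load, and 12 mm to go.

Request:
send_rows([
  [0,[-0.2,0,0],[0,0,0]],
  [0,[-0.2,0,0],[0,0,0]],
  [0,[-0.2,0,0],[0,0,0]],
  [0,[-0.2,0,0],[0,0,0]],
  [0,[0,0,0],[0,0,0]],
])

```text
clock: 14.15
position: [0.5872, 0.0041, 0.0859]
ee_rot: [-0.256, 3.131, -0.0]
force: [-0.1, -0.5, -0.7]
width: 0.191
gripper_force: 45.0
```

Request:
send_rows([
  [0,[-0.1,0,0],[0,0,0]],
  [0,[-0.1,0,0],[0,0,0]],
  [0,[-0.1,0,0],[0,0,0]],
  [0,[0,0,0],[0,0,0]],
])

```text
clock: 14.55
position: [0.5899, 0.0046, 0.0859]
ee_rot: [-0.256, 3.131, 0.0]
force: [-0.2, -1.1, -1.3]
width: 0.189
gripper_force: 45.0
```

Request:
send_rows([
  [0,[-0.1,0,0],[0,0,0]],
  [0,[-0.05,0,0],[0,0,0]],
  [0,[0,0,0],[0,0,0]],
])

```text
clock: 14.85
position: [0.5911, 0.0049, 0.0859]
ee_rot: [0.256, -3.131, -0.0]
force: [-1.0, -0.3, -0.2]
width: 0.192
gripper_force: 45.0
```

Request:
send_rows([
  [0,[-0.05,0,0],[0,0,0]],
  [0,[0,0,0],[0,0,0]],
])

```text
clock: 15.05
position: [0.5912, 0.0049, 0.0858]
ee_rot: [0.256, -3.13, 0.0]
force: [-3.4, -0.1, 0.3]
width: 0.193
gripper_force: 45.0
```

```bash
python3 -c "
from h import *
st()"
```

```text
n,l,z mm [584.23 -90.57  85.8 ] F n,l,z [-3.4  0.5  0.3] torque [ 0.02  0.58 -0.04] x-axis [-0.9867 -0.1624  0.0011] 15.05
```

The collar meets the panel at 29.9 mm. One slightly firmer press to be sure, then I open.

Request:
send_rows([
  [0,[-0.1,0,0],[0,0,0]],
  [0,[0,0,0],[0,0,0]],
])

```text
clock: 15.25
position: [0.5912, 0.0049, 0.0856]
ee_rot: [0.255, -3.128, -0.0]
force: [-5.6, -1.1, 3.3]
width: 0.193
gripper_force: 45.0
```

Request:
send_rows([
  [0,[-0.05,0,0],[0,0,0]],
  [0,[0,0,0],[0,0,0]],
])

```text
clock: 15.45
position: [0.5912, 0.0049, 0.0856]
ee_rot: [0.255, -3.127, -0.0]
force: [-8.7, -1.1, 4.1]
width: 0.189
gripper_force: 45.0
```

```bash
python3 -c "
from h import *
st()"
```

```text
n,l,z mm [584.25 -90.55  85.55] F n,l,z [-8.8  0.4  4.1] torque [-0.12  1.69  0.02] x-axis [-0.9868 -0.1622  0.0038] 15.45
```

Request:
send_rows([
  [0,[0.15,0,0],[0,0,0]],
  [0,[0,0,0],[0,0,0]],
  [3,[0,0,0],[0,0,0]],
  [4,[0,0,0],[0,0,0]],
  [5,[0,0,0],[0,0,0]],
])

```text
clock: 15.95
position: [0.5925, 0.0051, 0.0862]
ee_rot: [-0.256, 3.13, 0.0]
force: [0.5, 0.4, -0.8]
width: 0.405
gripper_force: 0.0
```

Request:
send_rows([
  [5,[0,0,0],[0,0,0]],
  [5,[0.5,0,-1],[0,0,0]],
  [5,[1,0,-3],[0,0,0]],
  [5,[1,0,-4],[0,0,0]],
  [5,[1,0,-3],[0,0,0]],
])

```text
clock: 16.45
position: [0.557, -0.001, 0.1986]
ee_rot: [-0.255, 3.129, 0.0]
force: [2.2, 0.6, 0.2]
width: 0.539
gripper_force: 0.0
```

Request:
send_rows([
  [5,[3,0,-2],[0,0,0]],
  [5,[3,0,0],[0,0,0]],
  [5,[2,0,0],[0,0,0]],
  [5,[0,0,0],[0,0,0]],
])

```text
clock: 16.85
position: [0.4757, -0.0145, 0.2169]
ee_rot: [0.255, -3.131, -0.0]
force: [-0.9, -0.8, 0.0]
width: 0.548
gripper_force: 0.0
```

```bash
python3 -c "
from h import *
st()
a=snap('wrist','w3'); b=snap('top','t3'); cv2.imwrite('pics/f.png',np.vstack([cv2.resize(a,(480,300)),cv2.resize(b,(480,300))]))"
```

```text
n,l,z mm [467.11 -90.99 216.89] F n,l,z [-1.  -0.6  0. ] torque [0.04 0.   0.01] x-axis [-0.9869 -0.1615  0.    ] 16.85
```

View pics/f.png

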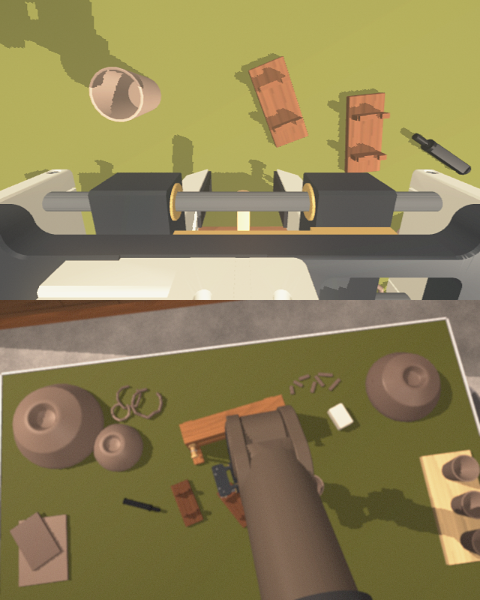

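The peg stays in the rack after release, its end disc at (242,192) behind the gripper bar. I back off for a clear check of the collar.

Request:
send_rows([
  [5,[-2,4,-1],[0,0,0]],
  [5,[-2,4,-1],[0,0,0]],
  [5,[-2,4,-1],[0,0,0]],
  [5,[-1,4,-1],[0,0,0]],
  [5,[0,3,0],[0,0,0]],
])

```text
clock: 17.45
position: [0.5183, 0.1891, 0.2571]
ee_rot: [-0.259, 3.128, 0.003]
force: [0.1, -0.2, 0.1]
width: 0.547
gripper_force: 0.0
```

Request:
send_rows([
  [5,[4,4,-1],[0,0,0]],
  [5,[4,4,-1],[0,0,0]],
  [5,[4,4,0],[0,0,0]],
  [5,[2,4,0],[0,0,0]],
  [5,[0,0,0],[0,0,0]],
])

```text
clock: 17.95
position: [0.3656, 0.3138, 0.2739]
ee_rot: [0.271, -3.129, -0.005]
force: [0.5, -0.8, 0.4]
width: 0.545
gripper_force: 0.0
```

```bash
python3 -c "
from h import *
st()
b=snap('top','t4'); cv2.imwrite('pics/g.png',cv2.resize(b[120:270,230:400],None,fx=4,fy=4,interpolation=cv2.INTER_CUBIC))"
```

```text
n,l,z mm [411.39 250.75 273.87] F n,l,z [ 0.3 -0.9  0.4] torque [ 0.02 -0.02  0.06] x-axis [-9.851e-01 -1.718e-01  4.000e-04] 17.95
```

View pics/g.png

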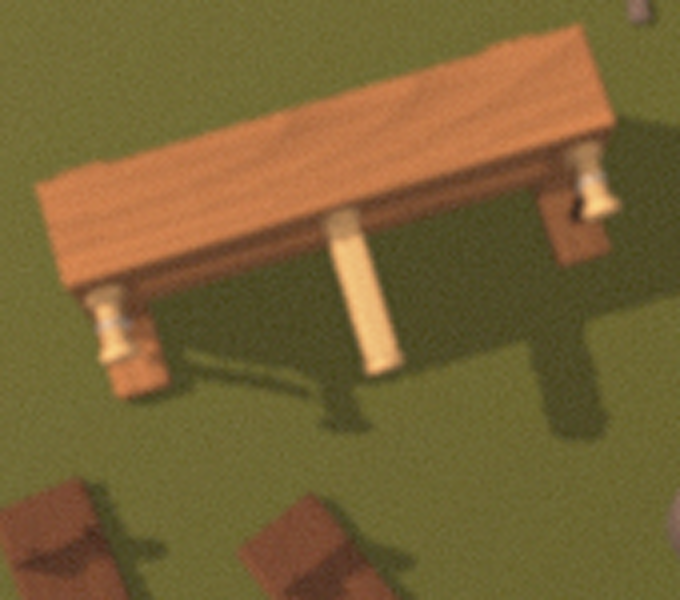

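The peg sits square in the rack, with its collar at crop (343,222) against the panel. The other things stand where they were.

```bash
python3 -c "
from cell import arm
print(arm.sign_off())"
```

```text
the job is handed in; nothing more can be done
None
```

The peg is pushed fully home in the blind hole with its collar against the panel and let go; the job was handed in at about 18 s, and contact with the rack stayed around 10 N or less at each reading.

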